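# Free the seized locking pin and take the rivet caddy off its docking base

## Robot

A 7-joint arm with a two-finger parallel gripper is mounted at the origin on the work surface. World frame = base frame: x ahead of the robot, y to its left, z up, the work surface at z = 0. Lengths are in m, angles in rad, forces in N, time in s.
With the tool pointing down it reaches from about 0.4 to 0.925 m from the base axis. Payload 5.6 kg.
Tool frame: the origin (TCP) lies at the very end of the fingers, on their centre line; the grasp point (between the pads) lies 19 mm behind it; x points along the fingers, y is the direction in which the jaws open and shut, and the axes are right-handed (so a half turn about x gives the same grasp; the last joint's range is limited). The gripper opens to 85 mm and grips with 20 to 120 N. Pads are 22 mm wide; open, the fingers measure 114 mm over their backs; the gripper's body (76 mm by 85 mm) begins 54 mm behind the grasp point. The pads swing forward as they close: fully open they stand 13 mm farther back than shut.
Start: joints at [-1.371, 0.468, -0.012, 1.603, 0.006, 1.071, -0.056], TCP at [0.156, 0.631, 0.231] pointing down, gripper open.
Joint ranges: [-2.53, 2.53], [-0.31, 2.02], [-1.57, 1.55], [0.28, 2.44], [-1.29, 4.43], [0.15, 1.84], [-2.92, 2.92]. Speed limits (rad/s): [2.57, 2.57, 3.14, 3.14, 3.14, 3.14, 3.14].

## Interface

Orientations are given as a 3x3 rotation matrix whose columns are the frame's x, y, z axes.
In Python, from workcell import bot, grip, viewer, workorder gives the robot as it stands. The module is installed in compiled form; this text tells all that it offers. Calls block until the motion is done:
- bot.movep(position, orientation): joint-space move of the TCP to a pose.
- bot.move_linear(position, attitude=None, max_speed=0.15, f_stop=None): straight line of the TCP; attitude=None keeps the orientation; max_speed is the mean speed in m/s. With f_stop (N) it stops when the force on the tool has changed by that much, and returns True; else False.
- bot.move_j(angles): joint-space move.
- grip(opening): finger opening in m; the grip force is fixed at half the most; returns when the fingers have stopped.
- bot.wait(seconds).
- bot.ik(position, orientation): joint angles nearest the present ones, or None.
- viewer.get_image(name): name is "scene" or "top" or "wrist"; returns a dict with "pixels" (384x512x3 uint8, red, green, blue), "K" (3x3 intrinsics, pixels), "extrinsics" (4x4, takes a point from world to camera coordinates). Camera axes: x right, y up, looking along -z (the intrinsics and any distortion apply to the point x, -y, -z); pixel columns grow to the right and rows downward; lengths in m; the calibration is good to about 2 mm. A picture is of the moment at which its call begins. There is no depth.
A pose or a line that the arm cannot do raises bot.MotionError and nothing moves.
- workorder.finish_job(): hands the job in, once; it reports no verdict.
Readings, each from a call of its own:
- bot.get_time_s(): time.
- bot.get_qpos(): joint angles.
- bot.get_joint_vel(): joint speeds.
- bot.get_joint_torque(): joint torques, N m.
- bot.get_tool_pos(): TCP position.
- bot.get_tcp_rot(): TCP orientation.
- bot.get_ft_force(): force on the tool from outside, world axes, zero at the start.
- bot.get_wrist_torque(): the same for the moment, N m.
- bot.get_finger_gap(): finger opening in m.
Only numpy, scipy, OpenCV 4.12 (cv2) and the standard library are available. Lean on these libraries where they do the work, as an engineer would, in place of code of your own. Each camera call takes 0.05 s, during which the arm holds its last target. There are 200 camera calls.

## Task

The caddy of rivets is locked to its blue docking base by the red-handled pin, which has seized in its bore: twist it back and forth while pulling until it comes out, without ever lifting or tipping the base off the bench, and put it in the blue crate. Then carry the caddy level, with all four rivets staying in it, to the green mat and set it down in the middle; leave the glue bottle, jar and hammer alone, and let go of everything.

Things in the scene. Friction and masses are not known exactly. Their poses are not given: they have to be found in the camera images.
- base: Blue docking base with a dark steel end that holds the bore, 220 x 100 x 50 mm, standing loose on the bench: 2.5 kg, some 3 kg with the caddy, so an upward pull of 22 N or more may lift or tip it. Origin: centre of its underside; x along its length, z up. The pin's bore opens in its top at x = +73 mm, y = 0; the caddy stands on its top, caddy origin at x = -37 mm.
- bore (a point): Mouth of the pin's bore in the base's top. Spring shoes inside bind the pin by dry friction (straight pull: over 32 N; turning: 0.3 to 0.5 N m). Friction opposes the sliding direction, so while the pin is turned, either way, a pull of 10 to 12 N draws it up 1 to 2 mm per radian. It is free after rising 8 to 13 mm, and clear of bore and caddy tab after 38 mm.
- pin: T-handled locking pin, 84 mm long, 0.18 kg: steel shaft 18 mm in diameter with a round end, collar 40 mm wide 40 to 46 mm above the tip, and on top a red cross bar 64 mm long (pin's x), 14 mm thick (y), 20 mm high. Origin: tip of the shaft; z towards the bar. At the start it stands in the bore, tip 18 to 22 mm above the bench.
- pin_bar (a point): Centre of the pin's red cross bar, 74 mm above the tip, where it is gripped (across its 14 mm); axes as the pin.
- caddy: Open steel rivet caddy, 0.5 kg with rivets: box 120 x 90 mm (x, y), walls 27 mm high, floor 5 mm; a divider along x carries the grip bar (top at 71 mm). A flat tab, 50 mm wide, 5 mm thick, reaches to x = +135 mm; the pin passes through its 28 mm hole at x = +110 mm. Origin: underside, centre of the box, within 15 mm of the balance point; z up. Locked until the pin is out.
- caddy_bar (a point): Centre of the caddy's black grip bar, 90 mm long (x), 14 mm thick (y), 16 mm high, 63 mm above the caddy's underside; axes as the caddy.
- crate: Blue open plastic crate, 240 x 180 mm (x, y), 50 mm high, walls and floor 6 mm, fixed to the bench. Origin: centre of its underside; z up.
- mat: Green mat, 240 x 170 mm (x, y), 3 mm thick, fixed to the bench. Origin: centre of its underside; z up.
- glue: Yellow glue bottle, 60 mm in diameter, 160 mm high, bystander. Origin: centre of its underside.
- jar: Amber jar with black cap, 70 mm in diameter, 80 mm high, bystander. Origin: centre of its underside.
- hammer: Hammer lying on the bench, bystander. Origin: on its underside; its x axis runs along the handle towards the head.
- rivet0: Round brass rivet head, 24 mm in diameter, 12 mm high, 25 g, lying loose in the caddy. Origin: centre of its underside.
- rivet1: Round brass rivet head, 24 mm in diameter, 12 mm high, 25 g, lying loose in the caddy. Origin: centre of its underside.
- rivet2: Round brass rivet head, 24 mm in diameter, 12 mm high, 25 g, lying loose in the caddy. Origin: centre of its underside.
- rivet3: Round brass rivet head, 24 mm in diameter, 12 mm high, 25 g, lying loose in the caddy. Origin: centre of its underside.

How it is judged:
By the outcome, as a careful person would: the job done as asked, in the order asked, and still so for the second after the job is handed in, with the robot touching nothing.
It also fails if it takes over 72 s, if anything falls off the work surface, if the arm or the gripper's body presses on something with over 40 N, if the wrist force passes 120 N, or if a joint passes its speed limit or range.

## Working session

There is one attempt and no reset: what is moved stays moved. The work goes in short steps, each a Python script; the robot and the scene stay as the last script left them, time stands still between calls to the robot, and variables do not carry over. Pictures are saved under pics/ and viewed, about 8 in all and at most 12, crops included, and the job is handed in when it is done.

```bash
mkdir -p pics; ls
cat > h.py <<'E'
import numpy as np, cv2
from workcell import bot, grip, viewer, workorder
def shot(name, fn=None):
    d=viewer.get_image(name); im=cv2.cvtColor(d["pixels"],cv2.COLOR_RGB2BGR)
    if fn: cv2.imwrite("pics/%s.png"%fn, im)
    return im,np.array(d["K"]),np.array(d["extrinsics"]),d
def ray(K,E,u,v):
    p=np.linalg.inv(K)@[u,v,1]; c=np.array([p[0],-p[1],-p[2]])
    R=E[:3,:3]; return -R.T@E[:3,3], R.T@c
def onz(K,E,u,v,z):
    o,d=ray(K,E,u,v); return o+d*(z-o[2])/d[2]
def proj(K,E,P):
    c=E[:3,:3]@P+E[:3,3]; q=K@[c[0],-c[1],-c[2]]; return q[:2]/q[2]
def R(yaw):  # tool x down, tool y (jaw axis) at yaw in world xy
    x=np.array([0,0,-1.]); y=np.array([np.cos(yaw),np.sin(yaw),0]); return np.column_stack([x,y,np.cross(x,y)])
E
python3 - <<'E'
from h import *
a=shot("top","top0"); b=shot("scene","scene0")
print([k for k in a[3]]); print(a[1],a[2]); print(b[1],b[2])
cv2.imwrite("pics/a.png",cv2.resize(np.vstack([a[0],b[0]]),None,fx=.78,fy=.78))
print(bot.get_tcp_rot(), bot.get_tool_pos(), bot.get_ft_force())
E
```

```text
pics
['pixels', 'K', 'extrinsics']
[[385.09944506   0.         254.45819157]
 [  0.         385.09944506 187.64789758]
 [  0.           0.           1.        ]] [[-7.80275959e-04 -9.99993171e-01 -3.61243657e-03  5.89180534e-03]
 [ 9.85841632e-01 -1.37494763e-03  1.67673454e-01 -6.34261774e-01]
 [-1.67677276e-01 -3.43045880e-03  9.85835972e-01 -8.40702424e-01]
 [ 0.00000000e+00  0.00000000e+00  0.00000000e+00  1.00000000e+00]]
[[385.76843209   0.         254.11573565]
 [  0.         385.76843209 192.75497621]
 [  0.           0.           1.        ]] [[-0.86839686  0.49565786  0.01449754  0.53204149]
 [-0.31751936 -0.57827782  0.75151595  0.13033232]
 [ 0.38087839  0.64801084  0.65955561 -1.24322804]
 [ 0.          0.          0.          1.        ]]
[[-2.49984650e-04  2.40516484e-01  9.70645022e-01]
 [-1.62817144e-03  9.70643668e-01 -2.40516567e-01]
 [-9.99998643e-01 -1.64050195e-03  1.48956052e-04]] [0.15624965 0.63041128 0.23041276] [-0.29224722  0.02916823 -0.49223793]
```

View pics/top0.png

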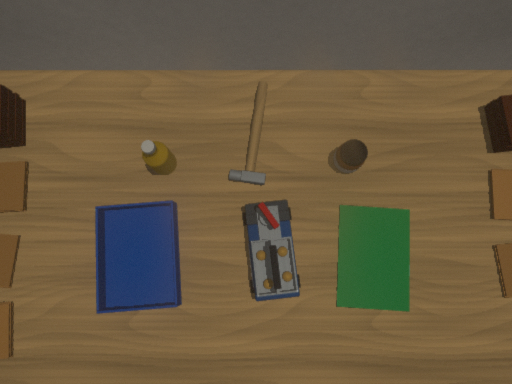

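View pics/scene0.png

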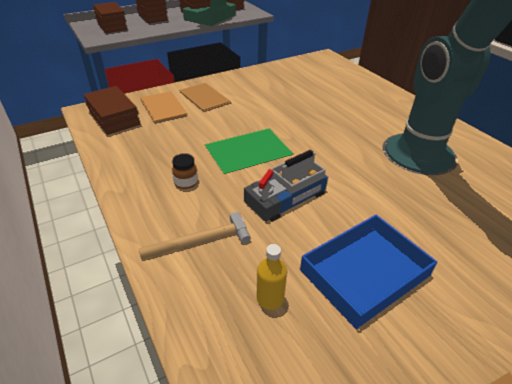

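The top view shows the crate at left (138,256), base and caddy in the middle (271,250), with the red bar at (268,215) and black grip bar at (274,268). The mat is at (375,257), hammer head at (246,177), glue at (155,155) and jar at (350,157). The scene view agrees. Next I measure by colour.

Run:
```python
from h import *
T=shot("top"); S=shot("scene")
def rect(im,lo,hi,roi=None,K=None,E=None,z=0,n=1):
    h=cv2.cvtColor(im,cv2.COLOR_BGR2HSV); m=cv2.inRange(h,lo,hi)
    if roi: q=np.zeros_like(m); q[roi[1]:roi[3],roi[0]:roi[2]]=m[roi[1]:roi[3],roi[0]:roi[2]]; m=q
    c=max(cv2.findContours(m,cv2.RETR_EXTERNAL,cv2.CHAIN_APPROX_NONE)[0],key=cv2.contourArea)[:,0]
    P=np.array([onz(K,E,u,v,z)[:2]*1000 for u,v in c],np.float32)
    r=cv2.minAreaRect(P); return np.round(r[0],1),np.round(r[1],1),round(r[2],1),c.mean(0).round(1)
K,E,im=T[1],T[2],T[0]
print("mat",rect(im,(50,100,40),(75,255,255),None,K,E,.003))
print("crate",rect(im,(105,120,40),(125,255,255),(80,190,195,320),K,E,.05))
print("pin",rect(im,(0,150,80),(8,255,255),(240,195,300,240),K,E,.104))
print("bar",rect(im,(0,0,0),(180,255,42),(262,240,285,295),K,E,.121))
print("glue",onz(K,E,150,147,.16),onz(K,E,160,165,0),"jar",onz(K,E,352,152,.08),"hammer head",onz(K,E,246,177,.02))
K,E,im=S[1],S[2],S[0]
print("pinS",rect(im,(0,150,80),(8,255,255),(245,160,290,200),K,E,.1))
a=cv2.resize(T[0][190:310,230:315],None,fx=5,fy=5,interpolation=cv2.INTER_CUBIC)
b=cv2.resize(S[0][145:225,235:335],None,fx=3.7,fy=3.7,interpolation=cv2.INTER_CUBIC)
b=cv2.copyMakeBorder(b,0,600-b.shape[0],0,0,cv2.BORDER_CONSTANT); cv2.imwrite("pics/z1.png",np.hstack([a,b]))
```

```text
mat (array([ 476.1, -277.8]), array([168.5, 238.5]), 86.0, array([373.4, 258.2]))
crate (array([479.8, 275.6]), array([236.7, 177.8]), 4.7, array([131. , 250.8]))
pin (array([565.7, -24. ]), array([62.3, 13.4]), 34.6, array([268., 215.]))
bar (array([419.7, -41.2]), array([0., 0.]), 0.0, array([277., 285.]))
glue [0.702281   0.22217074 0.16      ] [0.70091901 0.24058627 0.        ] jar [ 0.71213676 -0.21797534  0.08      ] hammer head [0.66616658 0.02578709 0.02      ]
pinS (array([569.7, -20.5]), array([78.6, 18.4]), 36.2, array([265.5, 178.5]))
```

View pics/z1.png

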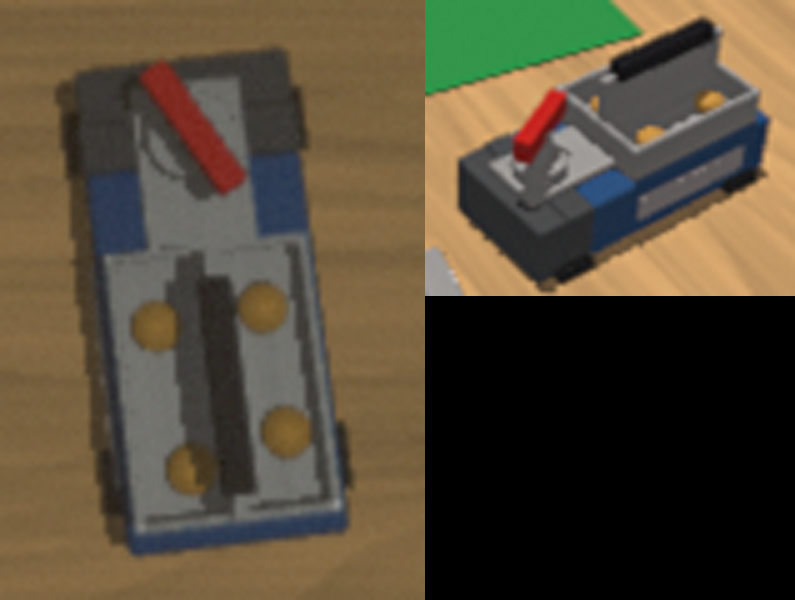

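Run:
```python
from h import *
T=shot("top"); K,E=T[1],T[2]
a=onz(K,E,272.6,245.6,.121); b=onz(K,E,277.6,288.8,.121); d=a-b
print("bar c",(a+b)/2,"len",np.linalg.norm(d),"yaw",np.degrees(np.arctan2(d[1],d[0])))
u=d/np.linalg.norm(d); print("bore pred",(a+b)/2+.110*u)
p=np.array([.5657,-.024,0])
for deg in(124.6,-55.4):
  for off in(-60,0,60):
    q=bot.ik([p[0],p[1],.08],R(np.radians(deg+off))); print(deg,off,None if q is None else np.round(q,2))
deg=-55.4 if bot.ik([*p[:2],.2],R(np.radians(-55.4))) is not None else 124.6
def cost(d_):
    q=bot.ik([*p[:2],.2],R(np.radians(d_))); return 9 if q is None else abs(q[6])
deg=min((124.6,-55.4),key=cost); print("use",deg)
t=bot.get_time_s(); bot.movep([*p[:2],.2],R(np.radians(deg))); print(t,bot.get_time_s(),bot.get_tool_pos(),bot.get_ft_force())
grip(.05); print(bot.get_time_s(),bot.get_finger_gap())
W=shot("wrist","w1"); print(W[1],W[2])
m=cv2.inRange(cv2.cvtColor(W[0],cv2.COLOR_BGR2HSV),(0,150,60),(8,255,255))
c=max(cv2.findContours(m,0,1)[0],key=cv2.contourArea)[:,0]
P=np.array([onz(W[1],W[2],x,y,.104)[:2]*1000 for x,y in c],np.float32); print(cv2.minAreaRect(P))
```

```text
bar c [ 0.455996   -0.03761377  0.121     ] len 0.08821357480893481 yaw 6.181923289648494
bore pred [ 0.56535635 -0.02576835  0.121     ]
124.6 -60 [-0.37  0.56  0.46  1.94 -0.36  0.72  1.43]
124.6 0 [-0.21  0.53  0.24  1.93 -0.19  0.7   2.33]
124.6 60 [-0.89  1.04  1.34  1.97 -1.14  1.18 -2.13]
-55.4 -60 [-0.8   0.83  1.11  1.97 -0.93  0.97 -1.23]
-55.4 0 [-0.51  0.61  0.65  1.95 -0.53  0.76 -0.52]
-55.4 60 [-0.44  0.58  0.55  1.95 -0.44  0.74  0.45]
use -55.4
0.25 2.975 [ 0.56586439 -0.02276344  0.19989061] [-1.07991087 -0.28897547 -0.66669637]
3.4167 0.04999167872625989
[[265.58376495   0.         252.95429723]
 [  0.         265.58376495 196.60590074]
 [  0.           0.           1.        ]] [[ 5.68644428e-01 -8.22583432e-01  1.05612989e-04 -3.41187783e-01]
 [ 7.78550200e-01  5.38163203e-01 -3.22862125e-01 -3.96240741e-01]
 [ 2.65524198e-01  1.83675974e-01  9.46446003e-01 -4.96236995e-01]
 [ 0.00000000e+00  0.00000000e+00  0.00000000e+00  1.00000000e+00]]
((567.4258422851562, -23.613723754882812), (66.0453872680664, 13.097750663757324), 34.24103546142578)
```

View pics/w1.png

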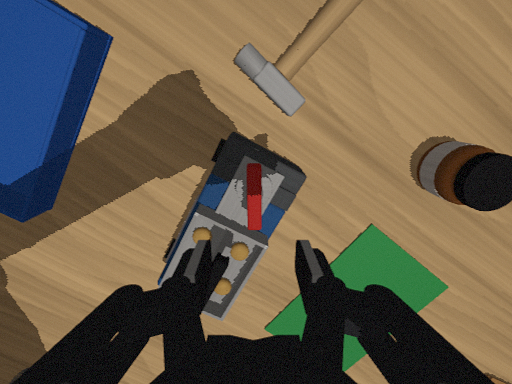

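The wrist view has the red bar at (254,197), running vertically between the open fingers. Its position agrees with the top view within about 2 mm. Next I descend, grip and try a gentle pull.

Run:
```python
from h import *
Y=np.radians(-55.5); p=np.array([.566,-.0242,.075])
print(bot.get_tool_pos())
print(bot.move_linear(p,R(Y),max_speed=.08,f_stop=8)); print(bot.get_time_s(),bot.get_tool_pos(),bot.get_ft_force())
f0=bot.get_ft_force()
grip(0.0); print(bot.get_time_s(),bot.get_finger_gap(),bot.get_tool_pos(),bot.get_ft_force(),bot.get_wrist_torque())
for dz in(.001,.002,.003):
    s=bot.move_linear(p+[0,0,dz],R(Y),max_speed=.01,f_stop=9); print(s,bot.get_time_s(),bot.get_tool_pos(),bot.get_ft_force()-f0)
    if s: break
bot.wait(.05); print(bot.get_ft_force()-f0, bot.get_tool_pos())
```

```text
[ 0.56570666 -0.02400705  0.19999659]
False
5.1833 [ 0.56634149 -0.02416198  0.07544776] [ 0.30075877 -0.73515664 -0.3883527 ]
5.6 0.01503860902732312 [ 0.5664633  -0.02436267  0.07548696] [-0.21465311  0.03327024  4.2956833 ] [-0.08877711  0.06816449 -0.0195418 ]
False 5.85 [ 0.56597768 -0.02428919  0.07562265] [ 2.02510617  0.42267303 -4.19649228]
False 6.1 [ 0.56531441 -0.0240788   0.07581042] [  3.26091883  -0.93461563 -17.54581146]
False 6.35 [ 0.56459293 -0.0235016   0.07669135] [  3.46633074   0.60922351 -23.20156141]
[  2.40226043   1.94455682 -23.50109928] [ 0.56463656 -0.02355588  0.07683938]
```

```bash
cat > tw.py <<'E'
from h import *
import sys
def twist(p,Y0,z,f0,yaw,dirn,n,step=.25,ff=.001,amp=.75,tgt=11.):
    for i in range(n):
        if abs(yaw+dirn*step)>amp+1e-6: dirn=-dirn
        yaw+=dirn*step
        fz=-(bot.get_ft_force()-f0)[2]
        z+=np.clip((tgt-fz)/12000*.7,-.001,.0006)+ff*step
        s=bot.move_linear([p[0],p[1],z],R(Y0+yaw),max_speed=.05,f_stop=7)
        f=bot.get_ft_force()-f0; t=bot.get_tool_pos()
        print("%.2f yaw %.2f zc %.4f z %.4f f %s tz %.2f %s"%(bot.get_time_s(),yaw,z,t[2],np.round(f,1),bot.get_wrist_torque()[2],s))
        if -f[2]>17: z-=.0008; bot.move_linear([p[0],p[1],z],R(Y0+yaw),max_speed=.02); print("relaxed",bot.get_ft_force()-f0)
        if t[2]-.0755>.014 : print("risen"); break
    return z,yaw,dirn
E
python3 - <<'E'
from tw import *
import json
Y=np.radians(-55.5); p=np.array([.566,-.0242]); f0=np.array([.3,-.7,-.4])
z=.0764; bot.move_linear([*p,z],R(Y),max_speed=.02); print(bot.get_ft_force()-f0,bot.get_tool_pos())
r=twist(p,Y,z,f0,0.,1,4); json.dump(r,open("st.json","w"))
E
```

```text
[  1.34725587   0.86517354 -22.46502272] [ 0.56517136 -0.02374355  0.07591091]
6.88 yaw 0.25 zc 0.0760 z 0.0758 f [-0.1  1.  10.6] tz 0.20 True
7.11 yaw 0.50 zc 0.0768 z 0.0758 f [-0.1  1.3  7.7] tz -0.24 True
7.40 yaw 0.75 zc 0.0777 z 0.0758 f [-0.9  1.2  5.3] tz 0.06 True
7.61 yaw 0.50 zc 0.0785 z 0.0763 f [0.7 1.9 3.3] tz 0.15 True
```

```bash
cat > tw.py <<'E'
from h import *
def yawnow(): r=np.array(bot.get_tcp_rot()); return np.arctan2(r[1,1],r[0,1])
def twist(p,Y0,z,f0,yaw,dirn,n,step=.25,ff=.001,amp=.75,tgt=11.,zfree=.0905,speed=.05):
    for i in range(n):
        if abs(yaw+dirn*step)>amp+1e-6: dirn=-dirn
        yaw+=dirn*step
        fz=-(bot.get_ft_force()-f0)[2]
        z+=np.clip((tgt-fz)/12000*.5,-.0006,.0004)+ff*step
        bot.move_linear([p[0],p[1],z],R(Y0+yaw),max_speed=speed)
        f=bot.get_ft_force()-f0; t=bot.get_tool_pos()
        print("%.2f yaw %.2f/%.2f zc %.4f z %.4f f %s tz %.2f"%(bot.get_time_s(),yaw,yawnow()-Y0,z,t[2],np.round(f,1),bot.get_wrist_torque()[2]))
        if -f[2]>17: z-=.0008; bot.move_linear([p[0],p[1],z],R(Y0+yaw),max_speed=.02); print("relaxed",bot.get_ft_force()-f0)
        if t[2]>zfree: print("risen"); break
    return z,yaw,dirn
E
python3 - <<'E'
from tw import *
import json
Y=np.radians(-55.5); p=np.array([.566,-.0242]); f0=np.array([.3,-.7,-.4])
bot.wait(.1); print(yawnow()-Y,bot.get_tool_pos(),bot.get_ft_force()-f0,bot.get_finger_gap())
z=bot.get_tool_pos()[2]
r=twist(p,Y,z,f0,0.,1,8); json.dump(r,open("st.json","w"))
E
```

```text
0.45424885061758613 [ 0.56420944 -0.02330462  0.07625318] [0.16608168 1.36744341 5.14102264] 0.01484081419350695
8.07 yaw 0.25/0.25 zc 0.0769 z 0.0764 f [-1.  2. -1.] tz 0.10
8.47 yaw 0.50/0.50 zc 0.0776 z 0.0766 f [-0.3  2.6 -8.1] tz -0.06
8.87 yaw 0.75/0.75 zc 0.0779 z 0.0770 f [ -2.3   2.5 -10.5] tz 0.02
9.27 yaw 0.50/0.50 zc 0.0782 z 0.0774 f [ -1.3   1.8 -16.2] tz 0.05
9.67 yaw 0.25/0.25 zc 0.0782 z 0.0780 f [ -1.    1.1 -15.1] tz 0.11
10.07 yaw 0.00/0.00 zc 0.0783 z 0.0785 f [ -2.4   1.3 -12. ] tz 0.07
10.47 yaw -0.25/-0.25 zc 0.0785 z 0.0789 f [-1.1  1.7 -7.1] tz 0.02
10.87 yaw -0.50/-0.50 zc 0.0789 z 0.0793 f [-1.2  0.3 -5.2] tz -0.06
```

Run:
```python
from tw import *
import json
Y=np.radians(-55.5); p=np.array([.566,-.0242]); f0=np.array([.3,-.7,-.4])
z,yaw,d=json.load(open("st.json"))
r=twist(p,Y,z,f0,yaw,d,6,ff=.0012); json.dump(r,open("st.json","w"))
S=shot("scene"); o=cv2.imread("pics/scene0.png"); c=[cv2.resize(i[145:225,235:335],None,fx=4,fy=4,interpolation=cv2.INTER_CUBIC) for i in(o,S[0])]
cv2.imwrite("pics/cmp.png",np.hstack(c))
```

```text
11.27 yaw -0.75/-0.75 zc 0.0795 z 0.0797 f [-1.6 -0.  -5.6] tz 0.04
11.67 yaw -0.50/-0.50 zc 0.0800 z 0.0800 f [ 0.7  0.5 -9.7] tz 0.14
12.07 yaw -0.25/-0.25 zc 0.0803 z 0.0803 f [  0.4   0.4 -10.2] tz 0.07
12.47 yaw 0.00/-0.00 zc 0.0807 z 0.0807 f [ 0.5  0.9 -9.9] tz 0.08
12.87 yaw 0.25/0.25 zc 0.0810 z 0.0810 f [-1.7  2.  -8.1] tz 0.07
13.27 yaw 0.50/0.50 zc 0.0814 z 0.0812 f [-2.1  2.4 -9.1] tz 0.01
```

View pics/cmp.png

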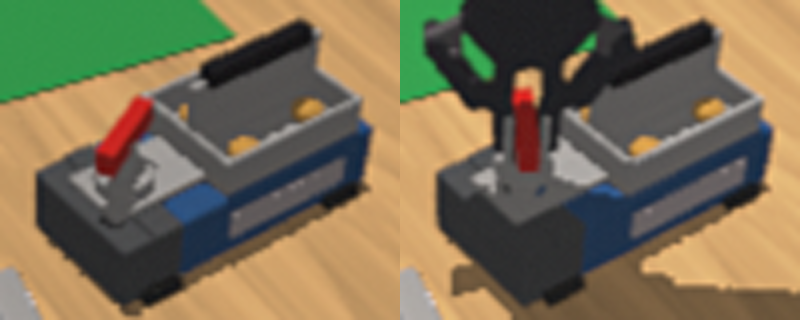

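The base hasn't moved in the comparison (same corners at left and right), and the pin bar has turned and risen. I continue until it's free.

Run:
```python
from tw import *
import json
Y=np.radians(-55.5); p=np.array([.566,-.0242]); f0=np.array([.3,-.7,-.4])
z,yaw,d=json.load(open("st.json"))
r=twist(p,Y,z,f0,yaw,d,26,ff=.0013,tgt=11.5); json.dump(r,open("st.json","w"))
```

```text
13.72 yaw 0.75/0.75 zc 0.0819 z 0.0816 f [-2.4  2.9 -9.8] tz 0.17
14.12 yaw 0.50/0.50 zc 0.0823 z 0.0822 f [ -0.7   1.4 -12.3] tz -0.17
14.52 yaw 0.25/0.25 zc 0.0826 z 0.0827 f [  0.6   1.8 -11.6] tz -0.05
14.92 yaw 0.00/0.00 zc 0.0829 z 0.0832 f [-1.4  2.5 -7.1] tz -0.19
15.32 yaw -0.25/-0.25 zc 0.0834 z 0.0835 f [-2.5  1.  -7. ] tz -0.29
15.72 yaw -0.50/-0.50 zc 0.0839 z 0.0836 f [ -2.6  -0.7 -10.8] tz -0.02
16.12 yaw -0.75/-0.75 zc 0.0843 z 0.0843 f [-2.3 -1.4 -8.8] tz -0.10
16.52 yaw -0.50/-0.50 zc 0.0847 z 0.0847 f [  0.4   0.1 -14.3] tz 0.29
16.92 yaw -0.25/-0.25 zc 0.0849 z 0.0850 f [  2.9   1.2 -15. ] tz 0.03
17.32 yaw 0.00/-0.00 zc 0.0851 z 0.0858 f [ 2.1  2.3 -6.6] tz 0.11
17.72 yaw 0.25/0.25 zc 0.0856 z 0.0867 f [-3.6  2.6  4.6] tz 0.06
18.12 yaw 0.50/0.50 zc 0.0864 z 0.0873 f [-2.6  2.4  6.8] tz 0.10
18.52 yaw 0.75/0.74 zc 0.0871 z 0.0877 f [-1.   2.9  5.1] tz -0.01
18.92 yaw 0.50/0.50 zc 0.0878 z 0.0880 f [-1.2  2.9  5.5] tz -0.03
19.32 yaw 0.25/0.25 zc 0.0885 z 0.0885 f [-0.9  1.9  2.9] tz -0.03
19.72 yaw 0.00/0.00 zc 0.0893 z 0.0890 f [-1.6  2.7  0.5] tz -0.07
20.12 yaw -0.25/-0.25 zc 0.0900 z 0.0896 f [-0.5  0.5 -0.7] tz -0.02
20.52 yaw -0.50/-0.50 zc 0.0907 z 0.0906 f [-0.3  0.4 -0.5] tz 0.03
risen
```

Run:
```python
from tw import *
Y=np.radians(-55.5)
s=bot.move_linear([.566,-.0242,.105],R(Y-.5),max_speed=.04,f_stop=8); print(s,bot.get_ft_force())
if s: raise SystemExit
s=bot.move_linear([.566,-.0242,.19],R(Y-.5),max_speed=.1,f_stop=8); print(s,bot.get_ft_force(),bot.get_time_s())
if s: raise SystemExit
C=[.480,.276]; Yc=np.radians(-85.3)
bot.movep([*C,.19],R(Yc)); print(bot.get_time_s(),bot.get_finger_gap())
shot("scene","s2")
s=bot.move_linear([*C,.068],R(Yc),max_speed=.12,f_stop=8); print(s,bot.get_tool_pos(),bot.get_time_s())
grip(.045); bot.wait(.5); W=shot("wrist","w2")
bot.move_linear([*C,.2],R(Yc),max_speed=.15); print(bot.get_time_s())
S=shot("scene"); T=shot("top","top2")
cv2.imwrite("pics/c2.png",np.hstack([cv2.resize(S[0],(400,300)),cv2.resize(T[0],(400,300))]))
```

```text
False [-0.64304985 -0.7748408  -2.22869464]
False [ 0.09691471  0.13342353 -1.53309399] 22.025
23.2167 0.014942383144632695
False [0.48058192 0.27622054 0.06868507] 24.4333
26.4167
```

View pics/c2.png

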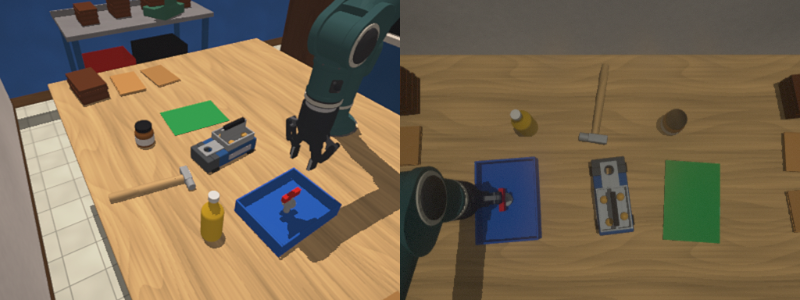

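The pin is in the crate, with its red bar near the crate centre in both views. The base stands where it was and the bore is empty. Now the caddy bar.

Run:
```python
from tw import *
a=cv2.imread("pics/top0.png"); b=cv2.imread("pics/top2.png")
m=cv2.matchTemplate(b[225:315,235:315],a[236:302,246:302],cv2.TM_CCOEFF_NORMED); print("shift",np.array(cv2.minMaxLoc(m)[3])-[11,11],m.max())
Yb=np.radians(6.2-90)
bot.movep([.456,-.0376,.20],R(Yb)); print(bot.get_time_s(),bot.get_qpos()); bot.wait(.1)
W=shot("wrist"); g=cv2.cvtColor(W[0],cv2.COLOR_BGR2GRAY)
pts=[proj(W[1],W[2],np.array([.456,-.0376,.121])+s*.045*np.array([np.cos(np.radians(6.2)),np.sin(np.radians(6.2)),0])) for s in(-1,0,1)]; print(pts)
v=cv2.resize(W[0],(768,576),interpolation=cv2.INTER_CUBIC)
for q in pts: cv2.circle(v,tuple(int(x*1.5) for x in q),3,(0,255,0),1)
cv2.imwrite("pics/w3.png",v)
```

```text
shift [0 0] 0.96302557
27.7167 [-0.97470131  0.31641312  1.17262646  2.13657272 -0.37083796  0.91293246
 -1.04795633]
[array([254.42057559, 250.51673493]), array([254.69234456, 205.90494878]), array([254.99976639, 155.44062495])]
```

View pics/w3.png

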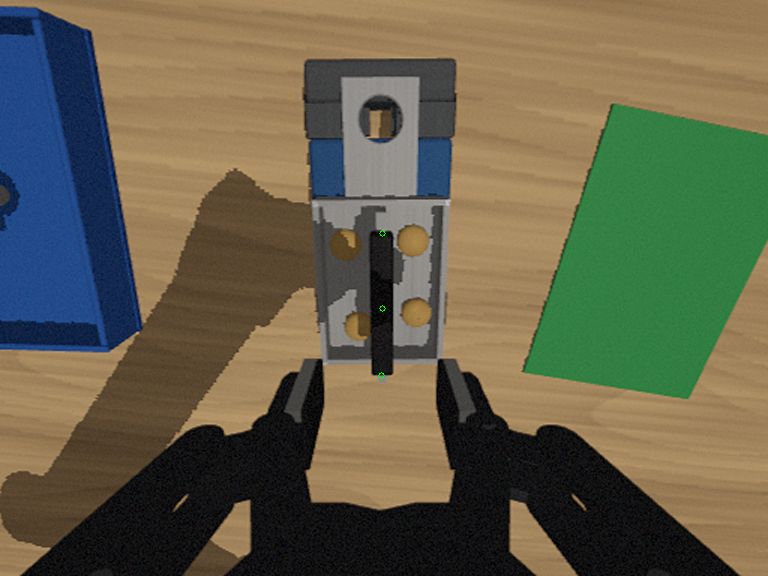

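The wrist view shows the projected bar ends and centre lying on the black bar (382,233 / 382,308 / 381,375). The estimate holds and the bore is empty. Next I grip and lift.

Run:
```python
from tw import *
Yb=np.radians(6.2-90); p=[.456,-.0376]
grip(.05)
s=bot.move_linear([*p,.094],R(Yb),max_speed=.1,f_stop=8); print(s,bot.get_tool_pos(),bot.get_time_s())
if s: raise SystemExit
grip(0); print(bot.get_finger_gap(),bot.get_ft_force())
s=bot.move_linear([*p,.100],R(Yb),max_speed=.02,f_stop=14); print(s,bot.get_tool_pos(),bot.get_ft_force(),bot.get_wrist_torque())
if s: raise SystemExit
s=bot.move_linear([*p,.16],R(Yb),max_speed=.08,f_stop=9); print(s,bot.get_tool_pos(),bot.get_ft_force(),bot.get_wrist_torque(),bot.get_time_s())
S=shot("scene"); W=shot("wrist")
cv2.imwrite("pics/c3.png",np.hstack([cv2.resize(S[0][60:260,150:410],(400,308)),cv2.resize(W[0],(400,308))]))
```

```text
False [ 0.45639983 -0.0376509   0.09441013] 29.3
0.013114215944270927 [-1.21679248  1.00831454  5.58973533]
False [ 0.45578357 -0.03747757  0.09990221] [-0.09027206 -0.11975167 -5.31023212] [-0.02476868 -0.00233366 -0.02833111]
False [ 0.45559327 -0.03738571  0.15966245] [-0.10335182  0.90173271 -4.97126119] [-0.00051499  0.04910822 -0.02436536] 31.0667
```

View pics/c3.png

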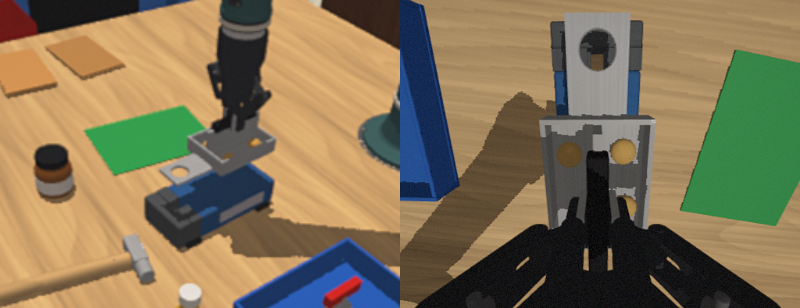

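The caddy is held level, clear of the base, with rivets in it. I carry it over and set it down.

Run:
```python
from tw import *
th=np.radians(-4.); Yb=np.radians(6.2-90); Ym=th-np.pi/2
m=np.array([.4761,-.2778])-.014*np.array([np.cos(th),np.sin(th)])
bot.move_linear([*m,.16],R(Ym),max_speed=.12); bot.wait(.2); print(bot.get_time_s(),bot.get_tool_pos())
bot.move_linear([*m,.058],R(Ym),max_speed=.08); bot.wait(.1)
s=bot.move_linear([*m,.045],R(Ym),max_speed=.02,f_stop=4); print(s,bot.get_tool_pos(),bot.get_ft_force(),bot.get_time_s())
T=shot("scene","s4")
grip(.05); bot.wait(.1); print(bot.get_finger_gap(),bot.get_ft_force())
bot.move_linear([*m,.2],R(Ym),max_speed=.12)
bot.movep([.35,.35,.3],R(Ym+1.5)); print(bot.get_time_s())
S=shot("scene","s5"); T=shot("top","top5")
cv2.imwrite("pics/c5.png",np.hstack([cv2.resize(S[0][90:384,120:470],(400,336)),cv2.resize(T[0][150:330,90:420],(400,336))]))
```

```text
33.5083 [ 0.46225007 -0.27645997  0.15998334]
True [ 0.46207356 -0.27667261  0.0474994 ] [-0.03256479  0.65795774  4.36860687] 35.5667
0.05023360761752957 [ 0.61681715 -0.06869262  0.61699488]
39.8833
```

View pics/c5.png

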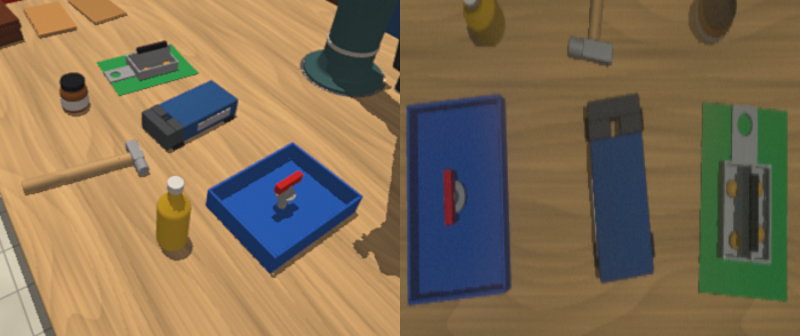

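The final views show the pin lying in the crate and the caddy flat on the mat with all four rivets. Base, hammer, glue and jar are in place and the gripper is open and away, so I hand in.

Run:
```python
from h import *
bot.wait(.3); print(np.abs(bot.get_joint_vel()).max(),bot.get_time_s()); workorder.finish_job()
```

```text
0.002126615652062936 40.2833
the job is handed in; nothing more can be done
```

The job is handed in at 40.3 s of the 72 s allowed. One check failed along the way: my first straight pull on the pin went over the 22 N limit for the base.

- **Overpull:** For roughly half a second the pull reached about 23.5 N, because the force stop counts only the change within each short move. The gripper rose under 1.5 mm during this. I can't rule out that the base lifted or tipped very slightly in that moment. In a picture taken after some twisting, the base stood where it started.
- **Pin:** I twisted it ±0.75 rad while pulling. The pull was mostly 5 to 16 N, with short swings into pushing early on and as it came free. It came free about 10 to 11 mm up. It is lying in the blue crate.
- **Caddy:** It was lifted and carried level, then set down on the green mat with all four rivets visible in it. I placed it about 14 mm back from the mat's centre so that the tab also lies on the mat.
- **Everything else:** The last pictures show the base, glue bottle, jar and hammer undisturbed. The gripper is open and the arm is away from everything.

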